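Set the length stop to the gauge block

TASK

Set the jig's length stop to the wooden gauge block that lies in its trough: turn the red clamp knob anticlockwise to free the blue stop, slide the stop towards the grey fence until the block sits snug between stop and fence with no gap, then turn the knob clockwise until it is firmly tight again. Let go at the end and leave the other things on the bench where they are.

Things in the scene. Friction and masses are not known exactly. Their poses are not given: they have to be found in the camera images.
- jig: Jig fixed to the bench: aluminium plate 130 (x) x 310 (y) x 12 mm; origin on the bench under the trough's mid length. Its y axis runs along the trough to the fence. Trough: 40 mm wide (jig x -40 to 0 mm, floor at z 12), between a low grey lip (top z 21.5) and a steel rail (jig x 0 to 36, top z 34). Grey fence, top z 42 mm, closes the +y end, its face at jig y +130.
- fence_face (a point): Centre of the fence's face that looks down the trough: jig (-20, 130, 21) mm. Axes as the jig's.
- stop (a joint): Slide of the blue stop along the rail, m. Grows towards the fence (jig +y), 0 to 0.130. The gap between stop face and fence is 0.190 minus this value: snug on the 90 mm block at 0.100. Slides with about 2.5 N when the knob is loose; when tight it holds against about 40 N.
- stop_face (a point): Centre of the stop's face that looks towards the fence (38 mm wide, jig z 14 to 51 mm), 21 mm above the bench. Axes as the jig's. The stop is a blue saddle 60 mm long (along the rail) with its top 51 mm above the bench.
- clamp_knob (a joint): Angle of the red knob, rad. Grows clockwise seen from above (tightening); 0 fully loose, 1.5 the end stop. It bites from 0.6; below that the stop is free; from 1.2 up it is firmly tight. Stays where left; turning takes under 0.25 N m. At 0 the wing bar lies along jig x (across the trough); at 1.5 nearly along the trough.
- knob_grip (a point): Grip point in the knob's wing bar, on its vertical axis, 80 mm above the bench. Bar 46 mm long (this point's x), 12 mm thick (its y; grip across it), from 66 to 92 mm above the bench, on a stem 12 mm in diameter. It rides on the stop, 30 mm behind the stop's face, over the rail (jig x +18 mm).
- gauge_block: Loose wooden gauge block 35 x 90 x 18 mm, 90 g, lying lengthwise in the trough (its y axis along it), 5 to 20 mm short of the fence at the start; origin at the centre of its underside. The stop can push it along.
- tape_roll: Bystander: roll of tan packing tape lying flat, 115 mm across, 49 mm high; origin at the centre of its underside. Leave alone.
- screwdriver: Bystander: orange-handled screwdriver, 190 mm long; origin at the centre of its underside. Leave alone.
- stapler: Bystander: red and black stapler, 153 x 34 x 46 mm; origin at the centre of its underside. Leave alone.
Mind the look-alikes: they are no part of the job. Of the things that look like the gauge_block, the smaller one is meant.

How it is judged:
By the outcome, as a careful person would: the job done as asked, in the order asked, and still so for the second after the job is handed in, with the robot touching nothing.
It also fails if it takes over 42 s, if anything falls off the work surface, if the arm or the gripper's body presses on something with over 40 N, if the wrist force passes 120 N, or if a joint passes its speed limit or range.

ROBOT

A 6-joint arm with a two-finger parallel gripper is mounted at the origin on a cart in front of the work surface, level with it; the furniture and walls round the work are solid. World frame = base frame: x ahead of the robot, y to its left, z up, the work surface at z = 0. Lengths are in m, angles in degrees, forces in N, time in s.
With the tool pointing down it reaches from about 0.4 to 0.825 m from the base axis. Payload 7 kg.
Tool frame: the origin (TCP) lies at the centre of the arm's flange, where the gripper is bolted on; the fingertips stand 178 mm ahead of it and the grasp point (between the pads) lies 159 mm ahead of it (tip_reach is the distance from the TCP to the fingertips, in m); z points along the fingers, y is the line along which they close (so a half turn about z gives the same grasp; the last joint's range is limited). The gripper opens to 88 mm and grips with 3 to 60 N. Pads are 19 mm wide; open, the fingers measure 130 mm over their backs; the gripper's body (78 mm by 193 mm) begins 47 mm behind the grasp point.
Start: joints at [-55.285, 20.546, 0.682, 0, -70.136, -16.507], TCP at [0.211, -0.641, 0.405] pointing down, gripper open.
Joint ranges: [-176.03, 176.03], [-82.01, 121.73], [-58.28, 71.71], [-173.87, 95.51], [-174.79, -0.11], [-173.66, 173.66]. Speed limits (degrees/s): [136.94, 136.94, 172.46, 180, 180, 180].

INTERFACE

Orientations are given as [roll, pitch, yaw] about the fixed x, y, z axes, in that order (R = Rz(yaw) Ry(pitch) Rx(roll)).
In Python, from plant import * gives the robot as it stands.
- The arm moves only by the shell command python3 -m handwheel 'ROWS'. ROWS is JSON, a list of rows, each a list of 7 numbers: the opening, from -1 (shut) to 1 (fully open), then the shift along the tool's x, y, z as a fraction of full scale, then the turn, a rotation vector about the tool's x, y, z as a fraction of full scale. A call has 1 to 5 rows; each row shifts and turns the commanded pose from where the row before left it, along the tool's axes as they then stand; what a row does not reach is not made up. Full scale, the value 1, is 0.025 m for a shift and 6 degrees for a turn. A row lasts 1/8 s, in which the tool goes at most 62.5 mm and 10.7 degrees, less where a joint would pass 70% of its speed; a pose out of reach is approached as far as the arm can. A call with a number of a shift or a turn outside -1 to 1 is refused whole. A call with a gripper value outside its range is refused whole. The fingers move at their own pace and stop on an object; the grip force is fixed at half the most. Time passes only in rows, so rows that do not move let the fingers close. It gives the time, the measured TCP pose, the force, the opening and the grip force at its end, in the units of the state.
- get_obs(): the state, without advancing time (a new reading comes with each control period).
- snapshot(name): name is "scene" or "top" or "wrist"; returns a dict with "color" (420x560x3 uint8, red, green, blue), "fx", "fy", "cx", "cy" (pixels), "R" (3x3) and "t" (3): a world point X has camera coordinates R X + t; the wrist camera has in their place "tool_from_camera" (4x4, takes a point from camera to tool coordinates, whose origin is the TCP and whose axes are the flange's). Camera axes: x right, y down, z forward; pixel columns grow to the right and rows downward; lengths in m; the calibration is good to about 2 mm. A picture is of the moment at which its call begins: read the wrist's pose just before it. There is no depth.
- close_job(): hands the job in; it is judged then, once.
The state is a dict: "clock": time; "joint_pos": joint angles; "qvel": joint speeds; "tau": joint torques, N m; "tool_pos": TCP position; "orientation": TCP orientation; "force": force on the tool from outside, world axes, zero at the start; "moment": the same for the moment, N m; "opening": finger opening in m; "gripper_force": force on a finger pad.
Only numpy, scipy, OpenCV 4.12 (cv2) and the standard library are available. Lean on these libraries where they do the work, as an engineer would, in place of code of your own. Each camera call takes 0.05 s, during which the arm holds its last target. There are 200 camera calls.

## Working session

There is one attempt and no reset: what is moved stays moved. The work goes in short steps, Python scripts to look and compute and a shell command to move; the robot and the scene stay as the last step left them, time stands still between calls to the robot, and variables do not carry over. Pictures are saved under pics/ and viewed, at most 10 in all, crops included, and the job is handed in when it is done.

```bash
mkdir -p pics
python3 - <<'E'
from plant import *
import cv2,numpy as np
o=get_obs();print({k:np.round(v,3) for k,v in o.items()})
for n in("scene","top"):
    s=snapshot(n);np.savez(f"pics/{n}0.npz",**s)
    cv2.imwrite(f"pics/{n}0.png",s["color"][:,:,::-1]);print(n,s["fx"],s["cx"],s["cy"],np.round(s["R"],3).tolist(),np.round(s["t"],3))
E
```

```text
{'clock': np.float64(0.0), 'joint_pos': array([-5.5285e+01,  2.0591e+01,  6.3500e-01, -2.2000e-02, -7.0133e+01,
       -1.6508e+01]), 'qvel': array([-0.008,  0.059,  0.051, -0.059,  0.04 ,  0.061]), 'tau': array([-1.0000e-03, -5.8271e+01,  2.9307e+01,  6.9970e+00,  7.0000e-03,
       -0.0000e+00]), 'tool_pos': array([ 0.211, -0.641,  0.404]), 'orientation': array([ 1.79908e+02, -6.00000e-03, -1.61800e+02]), 'force': array([ 0.197, -0.566, -0.499]), 'moment': array([0.007, 0.014, 0.018]), 'gripper_force': np.float64(0.0), 'opening': np.float64(0.088)}
scene 454.632451303082 277.6318568996866 209.54558813256773 [[-0.737, -0.676, 0.023], [-0.301, 0.297, -0.906], [0.605, -0.675, -0.422]] [0.427 0.249 0.946]
top 517.1953545057322 281.20999350547356 206.0563630300534 [[-0.004, -1.0, -0.023], [-0.99, 0.007, -0.141], [0.141, 0.023, -0.99]] [-0.004  0.62   1.245]
```

View pics/top0.png

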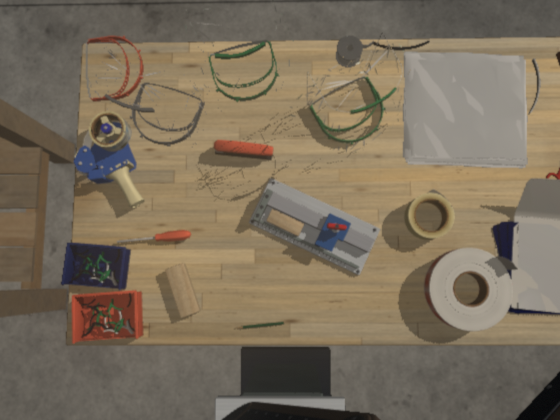

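View pics/scene0.png

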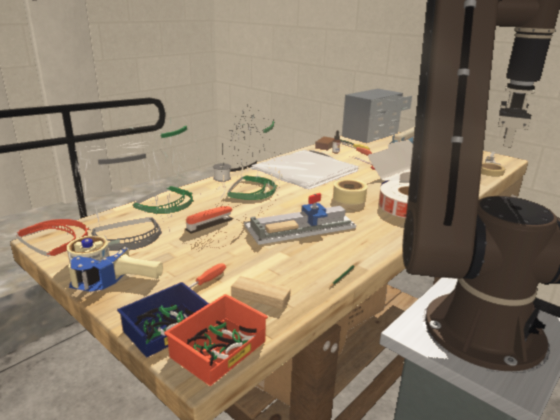

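The top view shows the jig at about (315,225), with its fence at the left end (265,205). Two things look like the gauge block: the one in the trough at (285,222), and a larger loose block at (182,290). The one in the trough is smaller and fits the description. I'll confirm it in an enlarged crop.

Run:
```python
import cv2,numpy as np
im=cv2.imread("pics/top0.png");c=im[170:280,240:390]
c=cv2.resize(c,None,fx=5.2,fy=5.2,interpolation=cv2.INTER_CUBIC);cv2.imwrite("pics/c0.png",c)
```

```text
(no output)
```

View pics/c0.png

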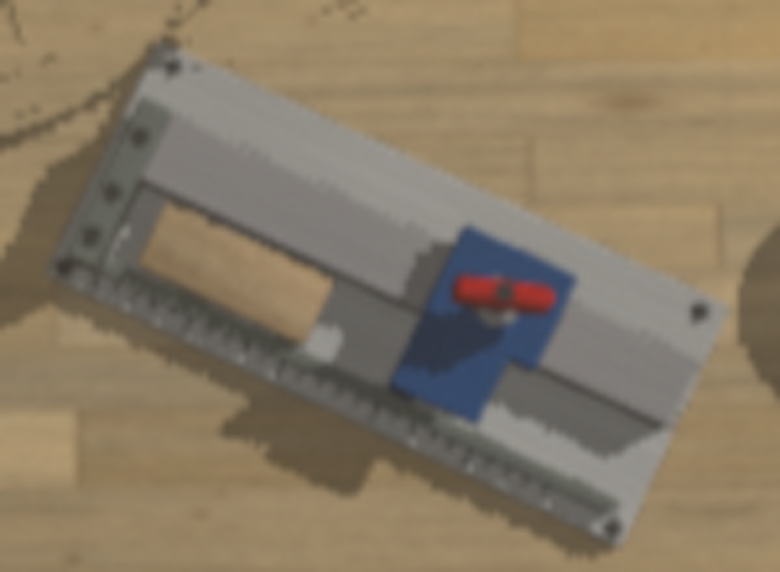

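The crop confirms that the small block in the trough, between the grey fence (left) and the blue stop, is the gauge block. The knob is at crop (505,293). Next I cast rays to get positions.

```bash
cat > h.py <<'E'
import numpy as np,cv2
def cast(s,uv,z):
    uv=np.atleast_2d(uv).astype(float)
    d=np.c_[(uv[:,0]-s["cx"])/s["fx"],(uv[:,1]-s["cy"])/s["fy"],np.ones(len(uv))]@s["R"]
    c=-s["R"].T@s["t"]
    return c+d*((z-c[2])/d[:,2])[:,None]
def red(im):
    h=cv2.cvtColor(im,cv2.COLOR_RGB2HSV);return (((h[...,0]<8)|(h[...,0]>172))&(h[...,1]>150)&(h[...,2]>90)).astype(np.uint8)
E
python3 - <<'E'
from h import *
s=dict(np.load("pics/top0.npz"))
f=lambda p:np.array(p)/5.2+[240,170]-.4
P=cast(s,f([(160,45),(55,275),(725,310),(620,545)]),.012)[:,:2]
y=P[0]+P[1]-P[2]-P[3];print("plate",P.round(3),np.linalg.norm(y)/2,"jig yaw",np.degrees(np.arctan2(y[1],y[0]))-90,P.mean(0))
E_=cast(s,f([(145,183),(420,312),(662,425)]),.034)[:,:2];print("rail edge",E_.round(4));d=E_[0]-E_[2];print(np.degrees(np.arctan2(d[1],d[0]))-90)
print("block far/near",cast(s,f([(180,205),(333,280),(300,345),(140,262)]),.030).round(4).tolist())
print("stop front/back z51",cast(s,f([(466,226),(576,275),(392,387),(478,422)]),.051).round(4).tolist())
m=red(s["color"]);m[:215]=0;m[240:]=0;m[:,:320]=0;m[:,360:]=0
pt=np.argwhere(m)[:,::-1];r=cv2.minAreaRect(pt.astype(np.float32));print(len(pt),r)
print("knob",cast(s,[r[0]],.092).round(4)); b=cast(s,cv2.boxPoints(r),.092);print(b.round(4))
E
```

```text
plate [[ 0.697  0.021]
 [ 0.582  0.073]
 [ 0.563 -0.254]
 [ 0.45  -0.2  ]] 0.3040966031454942 jig yaw -25.887482944900825 [ 0.57315037 -0.08992588]
rail edge [[ 0.6244  0.0274]
 [ 0.5611 -0.1044]
 [ 0.5065 -0.2184]]
-25.62756057356097
block far/near [[0.6141, 0.0107, 0.03], [0.5772, -0.063, 0.03], [0.5459, -0.0468, 0.03], [0.5865, 0.0301, 0.03]]
stop front/back z51 [[0.6003, -0.1259, 0.051], [0.5766, -0.1774, 0.051], [0.5241, -0.0898, 0.051], [0.5074, -0.1299, 0.051]]
52 ((336.4504699707031, 225.99505615234375), (17.214143753051758, 3.4826302528381348), 5.710593223571777)
knob [[ 0.5639 -0.1396  0.092 ]]
[[ 0.5619 -0.1189  0.092 ]
 [ 0.5702 -0.1198  0.092 ]
 [ 0.5658 -0.1604  0.092 ]
 [ 0.5576 -0.1594  0.092 ]]
```

```bash
for i in 1; do
python3 -m handwheel '[[1,-0.98,0.73,0,0,0,0],[1,-0.98,0.73,0,0,0,0],[1,-0.98,0.73,0,0,0,0],[1,-0.98,0.73,0,0,0,0],[1,-0.98,0.73,0,0,0,0]]'
python3 -m handwheel '[[1,-0.98,0.73,0,0,0,0],[1,-0.98,0.73,0,0,0,0],[1,-0.98,0.73,0,0,0,0],[1,-0.98,0.73,0,0,0,0],[1,-0.98,0.73,0,0,0,0]]'
python3 -m handwheel '[[1,-0.98,0.73,0,0,0,0],[1,-0.98,0.73,0,0,0,0],[1,-0.98,0.73,0,0,0,0],[1,-0.98,0.73,0,0,0,0],[1,-0.98,0.73,0,0,0,0]]'
python3 -m handwheel '[[1,-0.98,0.73,0,0,0,0],[1,-0.98,0.73,0,0,0,0],[1,-0.98,0.73,0,0,0,0],[1,-0.98,0.73,0,0,0,0],[1,-0.98,0.73,0,0,0,0]]'
python3 -m handwheel '[[1,0,0,0,0,0,-1],[1,0,0,0,0,0,-1],[1,0,0,0,0,0,-1],[1,0,0,0,0,0,-1],[1,0,0,0,0,0,-1]]'
python3 -m handwheel '[[1,0,0,0.3,0,0,-1],[1,0,0,0.3,0,0,-1],[1,0,0,0.3,0,0,-1],[1,0,0,0.3,0,0,-1],[1,0,0,0.3,0,0,-1]]'
python3 -m handwheel '[[1,0,0,0.3,0,0,-1],[1,0,0,0,0,0,0],[1,0,0,0,0,0,0]]'
done
python3 - <<'E'
from plant import *
from h import *
from scipy.spatial.transform import Rotation as Ro
o=get_obs();s=snapshot("wrist");print(o["tool_pos"],o["orientation"])
cv2.imwrite("pics/w1.png",s["color"][:,:,::-1])
R=Ro.from_euler("xyz",o["orientation"],degrees=True).as_matrix()
T=np.eye(4);T[:3,:3]=R;T[:3,3]=o["tool_pos"];W=np.linalg.inv(T@s["tool_from_camera"])
s["R"]=W[:3,:3];s["t"]=W[:3,3];np.savez("pics/w1.npz",**s)
m=red(s["color"]);n,l,st,ce=cv2.connectedComponentsWithStats(m);print(st[1:][st[1:,4]>200])
E
```

```text
clock: 0.72
tool_pos: [0.2992, -0.5153, 0.4042]
orientation: [180.0, -0.0, -161.8]
force: [0.8, 0.2, -0.7]
opening: 0.0875
gripper_force: 0.0
clock: 1.35
tool_pos: [0.387, -0.3903, 0.4044]
orientation: [180.0, -0.0, -161.8]
force: [0.6, -0.7, -0.5]
opening: 0.0876
gripper_force: 0.0
clock: 1.98
tool_pos: [0.4748, -0.2654, 0.4044]
orientation: [180.0, -0.0, -161.8]
force: [1.0, -0.8, -0.1]
opening: 0.0876
gripper_force: 0.0
clock: 2.6
tool_pos: [0.5627, -0.1404, 0.4043]
orientation: [180.0, -0.0, -161.8]
force: [-0.2, -0.5, 0.4]
opening: 0.0879
gripper_force: 0.0
clock: 3.22
tool_pos: [0.5622, -0.1413, 0.4042]
orientation: [180.0, -0.0, -131.6]
force: [0.5, 0.1, -0.6]
opening: 0.0875
gripper_force: 0.0
clock: 3.85
tool_pos: [0.5621, -0.1413, 0.3665]
orientation: [180.0, -0.0, -101.6]
force: [0.5, 0.0, -0.8]
opening: 0.0875
gripper_force: 0.0
clock: 4.22
tool_pos: [0.5624, -0.1413, 0.3598]
orientation: [180.0, -0.0, -95.9]
force: [-0.1, -0.6, 0.5]
opening: 0.0876
gripper_force: 0.0
[ 0.56236078 -0.14133998  0.35979219] [ 1.79996259e+02 -4.92038216e-03 -9.59161780e+01]
[[274 188  15  57 642]]
```

View pics/w1.png

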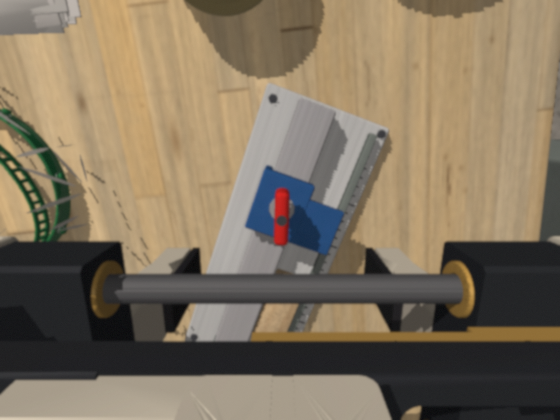

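The wrist view shows the knob bar at about (281,216), in line with the image columns and centred between the fingers. I'll refine the estimate from this view.

Run:
```python
from h import *
s=dict(np.load("pics/w1.npz"));h=cv2.cvtColor(s["color"],cv2.COLOR_RGB2HSV)
m=red(s["color"])
p=np.argwhere(m)[:,::-1];r=cv2.minAreaRect(p.astype(np.float32));print(r)
b=cast(s,cv2.boxPoints(r),.088);print("knob",b.mean(0).round(4),b.round(4).tolist())
x,y,*_=cv2.fitLine(cast(s,p,.088)[:,:2].astype(np.float32),2,0,.01,.01).ravel();print("bar ang",np.degrees(np.arctan2(y,x)))
g=cv2.Canny(s["color"],50,120);g[240:]=0
for l in cv2.HoughLinesP(g,1,np.pi/360,30,minLineLength=60,maxLineGap=8)[:,0]:
  if 180<l[0]<400:
    q=cast(s,[l[:2],l[2:]],.02)[:,:2];d=q[1]-q[0];print(l,np.degrees(np.arctan2(*d[::-1]))%180)
```

```text
((281.1272277832031, 216.04647827148438), (13.508772850036621, 56.119956970214844), 1.6365771293640137)
knob [ 0.5635 -0.1429  0.088 ] [[0.5722, -0.12, 0.088], [0.5657, -0.1672, 0.088], [0.555, -0.1658, 0.088], [0.561, -0.1185, 0.088]]
bar ang 82.318245
[217 238 268  77] 64.64352747355149
[271  83 388 128] 154.32872410720543
[342 239 388 129] 64.99983125689319
[308 182 334 111] 65.21035184277041
[351 239 391 143] 65.45216773243536
[336 208 368 133] 63.79131750664503
[321 203 347 139] 64.08625598677872
[217 237 239 168] 64.53045971893641
[347 228 386 138] 64.28008581633452
```

```bash
python3 -m handwheel '[[0.2,0,-0.05,0.97,0,0,0.3],[0.2,0,0,0.97,0,0,0],[0.2,0,0,0.97,0,0,0],[0.2,0,0,0.97,0,0,0],[0.2,0,0,0.97,0,0,0]]'
python3 -m handwheel '[[0,0,0,0,0,0,0],[-1,0,0,0,0,0,0],[-1,0,0,0,0,0,0],[-1,0,0,0,0,0,0],[-1,0,0,0,0,0,0]]'
python3 -m handwheel '[[-1,0,0,0,0,0,0],[-1,0,0,0,0,0,0],[-1,0,0,0,0,0,0]]'
```

```text
clock: 4.9
tool_pos: [0.5638, -0.1415, 0.2381]
orientation: [-179.9, 0.0, -97.7]
force: [1.0, -0.7, -0.1]
opening: 0.053
gripper_force: 0.0
clock: 5.52
tool_pos: [0.5633, -0.1415, 0.239]
orientation: [180.0, 0.0, -97.6]
force: [-2.4, 2.4, 5.0]
opening: 0.0114
gripper_force: 30.0
clock: 5.9
tool_pos: [0.5633, -0.1414, 0.239]
orientation: [180.0, 0.0, -97.6]
force: [-3.0, 1.5, 6.2]
opening: 0.0117
gripper_force: 30.0
```

Gripped: the opening is 11.7 mm on the 12 mm bar. Now I turn the knob anticlockwise by 60°.

```bash
python3 -m handwheel '[[-1,0,0,0,0,0,-1],[-1,0,0,0,0,0,-1],[-1,0,0,0,0,0,-1],[-1,0,0,0,0,0,-1],[-1,0,0,0,0,0,-1]]'
python3 -m handwheel '[[-1,0,0,0,0,0,-1],[-1,0,0,0,0,0,-1],[-1,0,0,0,0,0,-1],[-1,0,0,0,0,0,-1],[-1,0,0,0,0,0,-1]]'
python3 -m handwheel '[[-1,0,0,0,0,0,0],[-1,0,0,0,0,0,0]]'
python3 -c "
from plant import *
o=get_obs();print(o['tool_pos'],o['orientation'],o['force'],o['moment'])"
```

```text
clock: 6.52
tool_pos: [0.5638, -0.1413, 0.239]
orientation: [-179.9, -0.0, -67.4]
force: [-0.5, 1.2, 3.6]
opening: 0.0121
gripper_force: 30.0
clock: 7.15
tool_pos: [0.5641, -0.1411, 0.239]
orientation: [-179.9, -0.1, -37.4]
force: [1.1, 2.5, 2.6]
opening: 0.0115
gripper_force: 30.0
clock: 7.4
tool_pos: [0.564, -0.1413, 0.239]
orientation: [-180.0, -0.1, -37.7]
force: [1.1, 2.6, 5.5]
opening: 0.012
gripper_force: 30.0
[ 0.56404725 -0.1413201   0.23898595] [-1.79950362e+02 -7.01738008e-02 -3.76871106e+01] [1.13715976 2.60606315 5.4764823 ] [0.9249447  0.00874854 0.1220793 ]
```

```bash
python3 -m handwheel '[[-1,-0.067,-0.313,0,0,0,0],[-1,-0.067,-0.313,0,0,0,0],[-1,-0.067,-0.313,0,0,0,0]]'
python3 -m handwheel '[[-1,-0.067,-0.313,0,0,0,0],[-1,-0.067,-0.313,0,0,0,0],[-1,-0.034,-0.156,0,0,0,0]]'
python3 -m handwheel '[[-1,-0.017,-0.078,0,0,0,0],[-1,-0.017,-0.078,0,0,0,0],[-1,0,0,0,0,0,0]]'
python3 - <<'E'
from plant import *
from h import *
s=snapshot("top");np.savez("pics/t2.npz",**s);s2=snapshot("scene")
a=cv2.resize(s["color"][185:245,240:350],None,fx=7,fy=5,interpolation=2)
b=cv2.resize(s2["color"][195:245,240:350],None,fx=7,fy=5,interpolation=2)
cv2.imwrite("pics/c2.png",np.vstack([a,b])[:,:,::-1])
E
```

```text
clock: 7.78
tool_pos: [0.5742, -0.1201, 0.239]
orientation: [180.0, -0.1, -37.7]
force: [0.6, -2.6, 5.5]
opening: 0.012
gripper_force: 30.0
clock: 8.15
tool_pos: [0.5829, -0.102, 0.239]
orientation: [180.0, -0.1, -37.6]
force: [0.0, -3.4, 5.7]
opening: 0.0118
gripper_force: 30.0
clock: 8.52
tool_pos: [0.5846, -0.0985, 0.239]
orientation: [180.0, -0.1, -37.7]
force: [1.0, -2.4, 5.6]
opening: 0.0119
gripper_force: 30.0
```

View pics/c2.png

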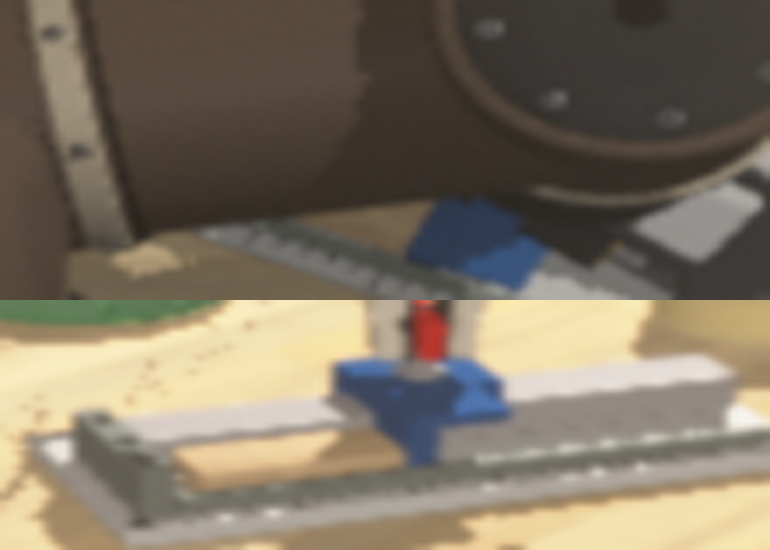

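The scene view (lower half of the picture) shows the stop at about the block's end, (410,450). The block still has a gap to the fence at (180,465). I continue in small steps and watch the force.

```bash
python3 -m handwheel '[[-1,-0.017,-0.078,0,0,0,0],[-1,-0.017,-0.078,0,0,0,0],[-1,0,0,0,0,0,0]]'
python3 -m handwheel '[[-1,-0.017,-0.078,0,0,0,0],[-1,0,0,0,0,0,0]]'
python3 -m handwheel '[[-1,-0.0084,-0.039,0,0,0,0],[-1,0,0,0,0,0,0]]'
python3 -m handwheel '[[-1,-0.0084,-0.039,0,0,0,0],[-1,0,0,0,0,0,0]]'
```

```text
clock: 9.0
tool_pos: [0.5863, -0.095, 0.239]
orientation: [180.0, -0.1, -37.7]
force: [-0.6, -1.7, 5.0]
opening: 0.0119
gripper_force: 30.0
clock: 9.25
tool_pos: [0.5872, -0.0932, 0.239]
orientation: [180.0, -0.1, -37.7]
force: [0.8, -2.9, 5.9]
opening: 0.0117
gripper_force: 30.0
clock: 9.5
tool_pos: [0.5875, -0.0923, 0.239]
orientation: [180.0, -0.1, -37.7]
force: [0.1, -2.7, 5.8]
opening: 0.0116
gripper_force: 30.0
clock: 9.75
tool_pos: [0.588, -0.0915, 0.239]
orientation: [180.0, -0.1, -37.7]
force: [-0.2, -3.7, 5.5]
opening: 0.0118
gripper_force: 30.0
```

```bash
python3 -m handwheel '[[-1,-0.0084,-0.039,0,0,0,0],[-1,0,0,0,0,0,0]]'
python3 -m handwheel '[[-1,-0.0084,-0.039,0,0,0,0],[-1,0,0,0,0,0,0]]'
python3 -m handwheel '[[-1,-0.0084,-0.039,0,0,0,0],[-1,0,0,0,0,0,0]]'
```

```text
clock: 10.0
tool_pos: [0.5884, -0.0906, 0.239]
orientation: [180.0, -0.1, -37.7]
force: [0.7, -3.1, 5.4]
opening: 0.0119
gripper_force: 30.0
clock: 10.25
tool_pos: [0.5888, -0.0897, 0.239]
orientation: [180.0, -0.1, -37.7]
force: [0.8, -2.7, 5.0]
opening: 0.0114
gripper_force: 30.0
clock: 10.5
tool_pos: [0.5893, -0.0888, 0.239]
orientation: [180.0, -0.1, -37.7]
force: [1.0, -3.7, 5.7]
opening: 0.0115
gripper_force: 30.0
```

```bash
python3 -m handwheel '[[-1,-0.0084,-0.039,0,0,0,0],[-1,0,0,0,0,0,0]]'
python3 -m handwheel '[[-1,-0.0084,-0.039,0,0,0,0],[-1,0,0,0,0,0,0]]'
python3 - <<'E'
from plant import *
import cv2
s=snapshot("scene")
cv2.imwrite("pics/c3.png",cv2.resize(s["color"][195:250,240:350],None,fx=7,fy=7,interpolation=2)[:,:,::-1])
E
```

```text
clock: 10.75
tool_pos: [0.5897, -0.0878, 0.239]
orientation: [180.0, -0.1, -37.7]
force: [0.8, -2.5, 5.5]
opening: 0.0116
gripper_force: 30.0
clock: 11.0
tool_pos: [0.5902, -0.087, 0.239]
orientation: [180.0, -0.1, -37.7]
force: [0.9, -2.9, 5.7]
opening: 0.0116
gripper_force: 30.0
```

View pics/c3.png

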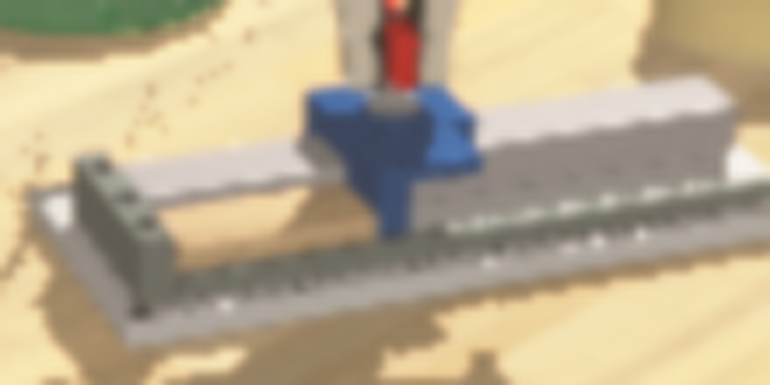

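The block is now nearly against the fence, at about (165,235). I keep going in 1 mm steps until the force rises.

```bash
python3 -m handwheel '[[-1,-0.0084,-0.039,0,0,0,0],[-1,0,0,0,0,0,0]]'
python3 -m handwheel '[[-1,-0.0084,-0.039,0,0,0,0],[-1,0,0,0,0,0,0]]'
```

```text
clock: 11.3
tool_pos: [0.5905, -0.0862, 0.239]
orientation: [180.0, -0.1, -37.7]
force: [0.2, -4.9, 5.8]
opening: 0.0115
gripper_force: 30.0
clock: 11.55
tool_pos: [0.5907, -0.0859, 0.239]
orientation: [179.9, -0.1, -37.7]
force: [0.7, -7.8, 5.3]
opening: 0.0119
gripper_force: 30.0
```

Contact: the force is up to about 7 N along the trough. I add a little preload and tighten clockwise by 70°.

```bash
python3 -m handwheel '[[-1,-0.0084,-0.039,0,0,0,0],[-1,0,0,0,0,0,0]]'
python3 -m handwheel '[[-1,0,0,0,0,0,1],[-1,0,0,0,0,0,1],[-1,0,0,0,0,0,1],[-1,0,0,0,0,0,1],[-1,0,0,0,0,0,1]]'
python3 -m handwheel '[[-1,0,0,0,0,0,1],[-1,0,0,0,0,0,1],[-1,0,0,0,0,0,1],[-1,0,0,0,0,0,1],[-1,0,0,0,0,0,1]]'
python3 -m handwheel '[[-1,0,0,0,0,0,0.8],[-1,0,0,0,0,0,0.8],[-1,0,0,0,0,0,0],[-1,0,0,0,0,0,0]]'
python3 -c "
from plant import *
print(get_obs()['moment'])"
```

```text
clock: 11.8
tool_pos: [0.5909, -0.0856, 0.239]
orientation: [179.8, -0.1, -37.7]
force: [0.4, -12.1, 6.7]
opening: 0.0122
gripper_force: 30.0
clock: 12.42
tool_pos: [0.5905, -0.086, 0.239]
orientation: [179.8, -0.1, -67.9]
force: [-1.7, -13.5, 8.2]
opening: 0.0117
gripper_force: 30.0
clock: 13.05
tool_pos: [0.59, -0.0861, 0.2389]
orientation: [179.9, -0.2, -97.9]
force: [-4.1, -13.6, 9.2]
opening: 0.0116
gripper_force: 30.0
clock: 13.55
tool_pos: [0.5899, -0.086, 0.2389]
orientation: [179.9, -0.2, -107.3]
force: [-5.1, -12.5, 9.8]
opening: 0.012
gripper_force: 30.0
[-4.60837968  1.65609053 -0.08884683]
```

```bash
python3 -m handwheel '[[0,0,0,0,0,0,0],[0,0,0,0,0,0,0],[0,0,0,0,0,0,0],[0,0,0,-0.2,0,0,0],[0,0,0,-0.8,0,0,0]]'
python3 -m handwheel '[[0,0,0,-1,0,0,0],[0,0,0,-1,0,0,0],[0,0,0,-1,0,0,0],[0,0,0,-1,0,0,0],[0,0,0,-1,0,0,0]]'
python3 -m handwheel '[[0,1,0,0,0,0,0],[0,1,0,0,0,0,0],[0,1,0,0,0,0,0],[0,1,0,0,0,0,0],[0,1,0,0,0,0,0]]'
python3 -m handwheel '[[0,1,0,0,0,0,0],[0,1,0,0,0,0,0],[0,1,0,0,0,0,0],[0,1,0,0,0,0,0],[0,1,0,0,0,0,0]]'
python3 - <<'E'
from plant import *
from h import *
s=snapshot("top")
cv2.imwrite("pics/c4.png",cv2.resize(s["color"][170:280,240:390],None,fx=5.2,fy=5.2,interpolation=2)[:,:,::-1])
m=red(s["color"]);m[:195]=0;m[240:]=0;m[:,:290]=0;m[:,360:]=0
p=np.argwhere(m)[:,::-1];print(len(p))
q=cast(s,p,.092)[:,:2].astype(np.float32);print(q.mean(0))
x,y,*_=cv2.fitLine(q,2,0,.01,.01).ravel();a=np.degrees(np.arctan2(y,x))%180;print(a,"theta",np.radians(-25.6-a+180))
E
```

```text
clock: 14.18
tool_pos: [0.5907, -0.0835, 0.2627]
orientation: [179.9, -0.1, -107.2]
force: [0.2, 0.2, -0.3]
opening: 0.0435
gripper_force: 0.0
clock: 14.8
tool_pos: [0.5909, -0.0835, 0.3896]
orientation: [-180.0, 0.0, -107.2]
force: [0.2, 0.1, -0.5]
opening: 0.0441
gripper_force: 0.0
clock: 15.42
tool_pos: [0.5538, -0.2037, 0.3888]
orientation: [-180.0, 0.0, -107.2]
force: [1.5, 0.1, 0.1]
opening: 0.0438
gripper_force: 0.0
clock: 16.05
tool_pos: [0.5169, -0.3231, 0.3888]
orientation: [-180.0, 0.0, -107.2]
force: [-0.2, -0.2, -0.2]
opening: 0.0441
gripper_force: 0.0
44
[ 0.58996797 -0.08206293]
72.48688 theta 1.4296538
```

View pics/c4.png

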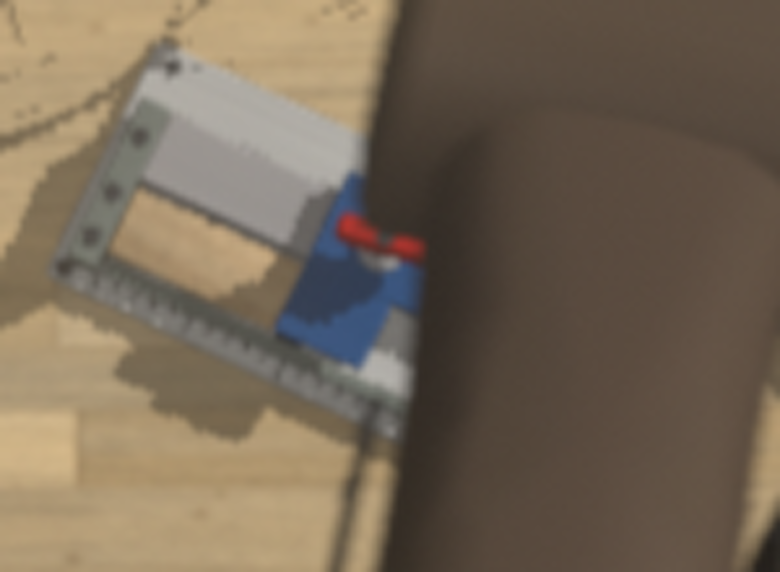

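The block sits snug between the fence (left edge about (130,210)) and the blue stop (about (290,290)), with no visible gap. The knob reads 1.43 rad, which is tight, and the gripper is clear of everything.

```bash
python3 -c "
from plant import *
print(close_job())"
```

```text
the job is handed in; nothing more can be done
None
```

The stop is set snug on the gauge block against the fence, the knob is tight again at about 1.43 rad, the gripper is clear, and the job was handed in at about 16 s.

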